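# Open the filter compartment of the solvent degasser

## Task

The degasser's dust filter is due for a change. With the fingertips only, press the snap tab on its deck all the way in until the filter lid springs loose, then push the lid by its rib along and out of its two guide rails, so that it lies flat on the deck beyond them, wholly on the deck, with the filter uncovered. The lid is only pushed, never lifted, and the other things on the deck and the bench stay where they are; finish clear of everything.

Things in the scene. Friction and masses are not known exactly. Their poses are not given: they have to be found in the camera images.
- degasser: low white module fixed on the bench, 250 (x) by 305 (y) by 80 mm high, black port panel on its -x side. Origin: centre of the underside, z up. On its flat top, the deck (80 mm up), in one line along y, 45 mm to the -x side of the origin: the snap tab (-y end), the filter lid between two rails, then bare deck (+y) on to which the lid is pushed.
- filter_seat (a point): deck point under the centre of the shut lid, over the 56 x 72 mm filter well; at (-45, -42.5, 80) mm in the degasser's frame, same axes. Two rails 8.5 mm high, 35 to 45.5 mm either side (x), run from y -45 to +42 mm of this point; their lips hold the lid down, so it only slides along y and leaves at +y. Bare deck from there to the deck's edge at y +195 mm.
- filter_lid: loose grey lid, 90 g, 80 (x) by 90 mm (y), louvred top face 12 mm above its underside. Origin: centre of the underside, axes as the degasser's. Shut, the tab's tooth stops it from moving to +y. When the tab is pressed, spring pins kick it about 12 mm to +y; it stays unlatched when the tab comes back and then slides with about 1 N.
- lid_rib (a point): top edge, mid-width, of the pushing face (looking to -y) of the thumb rib across the lid's top. The rib is 44 mm long (x), 5 mm thick and 10 mm high above the louvred top; this point lies 8 mm to +y of the lid's origin, 22 mm above its underside. Free louvred top for 35 mm to its -y side.
- snap_tab (a joint): angle of the snap tab (rad): 0 at rest, 0.40 fully in (hard stop); the lid is free above about 0.25. A grey rocker hinged across the line 58 mm to -y of the seat point, its 30 mm wide press plate reaching 36 mm further to -y. Pressed straight down on its ridge it gives about 11 mm, with 2 N rising to 6 N, and springs back.
- tab_ridge (a point): top of the ridge near the -y end of the tab's press plate, mid-width: press down here. At rest 86 mm to -y of the seat point and 22 mm above the deck. Open deck around it; 15 mm or more to its +y side, pivot blocks up to 12 mm above the deck.
- spare_filter: bystander: new filter cartridge, 54 x 70 x 10 mm, lying on the rear (+x) part of the deck; origin under its centre
- vial: bystander: 2 ml glass vial, 12 mm across, 32 mm high, upright on the rear part of the deck; origin under its centre
- wrench: bystander: 110 mm fitting wrench lying on the rear part of the deck; origin at its middle
- clear_bottle: bystander: clear reagent bottle with blue cap, 86 mm across, 180 mm high, on the bench to the left; origin under its centre
- amber_bottle: bystander: the same bottle in amber glass, on the bench to the left; origin under its centre
- beaker: bystander: glass beaker, 68 mm across, 85 mm high, on the bench to the left; origin under its centre
- column: bystander: steel column, 150 mm long, 16 mm thick, lying on the bench to the right; origin under its middle

How it is judged:
On the way, in this order (a step that is already met when the one before it is completed fails the run):
1. the snap tab is pressed in (0.25 rad or more) with the lid still on its seat (value of joint snap_tab above 0.25 rad and y of filter_lid in the frame of filter_seat below 0.03 m), for 0.1 s.
2. the lid has been pushed clear of the rails (y of filter_lid in the frame of filter_seat above 0.088 m), for 0.2 s.
At the end, for the whole second after the job is handed in: the lid lies at rest, flat (within 0.06 rad) on the deck, its centre 88 to 150 mm to the +y side of the seat point (clear of the rails, and not over the deck's edge) and within 40 mm of the line of the rails (y of filter_lid in the frame of filter_seat between 0.088 and 0.15 m and x of filter_lid in the frame of filter_seat between -0.04 and 0.04 m and z of filter_lid in the frame of filter_seat between -0.004 and 0.004 m and angle between filter_lid's own z axis and vertical below 0.06 rad and linear speed of filter_lid below 0.01 m/s); the robot touches nothing.
It fails at once if the lid is lifted (more than 12 mm) or tipped up (more than 0.25 rad) (z of filter_lid in the frame of filter_seat above 0.012 m or angle between filter_lid's own z axis and vertical above 0.25 rad).
It fails at once if a bystander is moved more than 15 mm (distance of any of spare_filter, vial, wrench, clear_bottle, amber_bottle, beaker, column from where it was at the start of the episode above 0.015 m).
It also fails if it takes over 42 s, if anything falls off the work surface, if the arm or the gripper's body presses on something with over 40 N, if the wrist force passes 120 N, or if a joint passes its speed limit or range.

## Robot

A 6-joint arm with a two-finger parallel gripper is mounted at the origin on the work surface. World frame = base frame: x ahead of the robot, y to its left, z up, the work surface at z = 0. Lengths are in m, angles in rad, forces in N, time in s.
With the tool pointing down it reaches from about 0.375 to 0.825 m from the base axis. Payload 5.5 kg.
Tool frame: the origin (TCP) lies between the finger pads; the fingertips stand 8 mm ahead of it and the grasp point (between the pads) lies 11 mm behind it; x points along the fingers, y is the direction in which the jaws open and shut, and the axes are right-handed (so a half turn about x gives the same grasp; the last joint's range is limited). The gripper opens to 85 mm and grips with 20 to 120 N. Pads are 22 mm wide; open, the fingers measure 114 mm over their backs; the gripper's body (76 mm by 85 mm) begins 54 mm behind the grasp point. The pads swing forward as they close: fully open they stand 13 mm farther back than shut.
Start: joints at [1.202, 0.314, -0.047, 1.21, 0, 1.571], TCP at [0.216, 0.56, 0.239] pointing down, gripper open.
Joint ranges: [-2.67, 2.67], [-0.69, 1.73], [-1.03, 1.25], [-2.08, 2.16], [-1.42, 1.45], [-3.14, 3.14]. Speed limits (rad/s): [2.39, 2.39, 3.01, 3.14, 3.14, 3.14].

## Interface

Orientations are given as a rotation vector (axis times angle).
In Python, from workcell import get_state, camera, camera_model, hand_in gives the robot as it stands.
- The arm moves only by the tool arm_command, never from a script. Its argument "increments" is text: rows parted by semicolons, each of 7 numbers parted by spaces: the turn, a rotation vector about the tool's x, y, z in rad, then the shift along the tool's x, y, z in mm, then the closure in counts, from 0 (fully open) to 255 (shut). In form: ax ay az dx dy dz grip; .... A call has 1 to 12 rows; each row shifts and turns the commanded pose from where the row before left it, along the tool's axes as they then stand; what a row does not reach is not made up. A row lasts 1/8 s, in which the tool goes at most 62.5 mm and 10.7 degrees, less where a joint would pass 70% of its speed; a pose out of reach is approached as far as the arm can. A call with a gripper value outside its range is refused whole. The fingers move at their own pace and stop on an object; the grip force is fixed at half the most. Time passes only in rows, so rows that do not move let the fingers close. It gives the time, the measured TCP pose, the force and the opening at its end, in the units of the state.
- get_state(): the state, without advancing time (a new reading comes with each control period).
- camera(name): name is "scene" or "top" or "wrist"; returns the picture (420x560x3 uint8, red, green, blue); there is no depth.
- camera_model(name): a dict with "fx", "fy", "cx", "cy" (pixels), "dist" ([k1, k2, p1, p2, k3] as OpenCV has them; the pictures are not rectified), "R" (3x3) and "t" (3): a world point X has camera coordinates R X + t; the wrist camera has in their place "T_tool_cam" (4x4, takes a point from camera to tool coordinates, whose origin is the TCP and whose axes are the tool frame's). Camera axes: x right, y down, z forward; pixel columns grow to the right and rows downward; lengths in m; the calibration is good to about 2 mm. A picture is of the moment at which its call begins: read the wrist's pose just before it. camera_model takes no time and is no camera call.
- hand_in(): hands the job in, once; it reports no verdict.
The state is a dict: "clock": time; "q": joint angles; "qvel": joint speeds; "joint_torque": joint torques, N m; "tcp_pos": TCP position; "tcp_rot": TCP orientation; "contact_force": force on the tool from outside, world axes, zero at the start; "torque": the same for the moment, N m; "gripper_width": finger opening in m.
Only numpy, scipy, OpenCV 4.12 (cv2) and the standard library are available. Lean on these libraries where they do the work, as an engineer would, in place of code of your own. Each camera call takes 0.05 s, during which the arm holds its last target.

## Working session

There is one attempt and no reset: what is moved stays moved. The work goes in short steps, Python scripts to look and compute and a tool call to move; the robot and the scene stay as the last step left them, time stands still between calls to the robot, and variables do not carry over. Pictures are saved under pics/ and viewed, and the job is handed in when it is done.

Besides the shell and the picture viewer there is one more tool, called as a command line: name --argument value ..., lists and objects as JSON in quotes. arm_command: Moves the arm, as the interface text tells. Its arguments: {"type":"object","properties":{"increments":{"type":"string"}},"required":["increments"]}

```bash
mkdir -p pics; ls
python3 - <<'E'
from workcell import *
import cv2
s=get_state();print({k:s[k] for k in('clock','tcp_pos','tcp_rot','gripper_width','contact_force')})
for n in('scene','top'):
    cv2.imwrite(f'pics/{n}0.png',cv2.cvtColor(camera(n),cv2.COLOR_RGB2BGR)); print(n,camera_model(n))
print(camera_model('wrist'))
E
```

```text
pics
{'clock': 0.0, 'tcp_pos': array([0.21611357, 0.55911715, 0.23842031]), 'tcp_rot': array([ 0.28808642,  1.55165681, -0.29074705]), 'gripper_width': 0.08507165802306191, 'contact_force': array([0.81332341, 0.54030773, 0.23910439])}
scene {'fx': 529.6666226961288, 'fy': 529.6666226961288, 'cx': 276.6256132203308, 'cy': 209.57099130760815, 'dist': array([0.04475557, 0.        , 0.        , 0.        , 0.        ]), 'R': array([[-0.82257474,  0.56860341, -0.00780803],
       [ 0.42060096,  0.59911031, -0.68129411],
       [-0.38270829, -0.56369939, -0.73196814]]), 't': array([ 0.4929328 , -0.14575536,  1.76957105])}
top {'fx': 413.9658475704049, 'fy': 413.9658475704049, 'cx': 285.43767912872073, 'cy': 206.54433606638702, 'dist': array([-0.07171064,  0.        ,  0.        ,  0.        ,  0.        ]), 'R': array([[-0.00305122, -0.99993854, -0.01065824],
       [-0.99896081,  0.00353258, -0.04544021],
       [ 0.04547507,  0.01050852, -0.9989102 ]]), 't': array([-0.01977022,  0.58872413,  1.06882212])}
{'fx': 369.24001400237887, 'fy': 369.24001400237887, 'cx': 282.1597119811714, 'cy': 207.06172804659158, 'dist': array([-0.01869053,  0.        ,  0.        ,  0.        ,  0.        ]), 'T_tool_cam': array([[ 2.48233411e-04, -3.18990559e-01,  9.47757860e-01,
        -1.34723582e-01],
       [ 9.99999545e-01,  9.51857040e-04,  5.84538662e-05,
         4.56803677e-04],
       [-9.20776223e-04,  9.47757415e-01,  3.18990650e-01,
        -8.21973475e-02],
       [ 0.00000000e+00,  0.00000000e+00,  0.00000000e+00,
         1.00000000e+00]])}
```

View pics/scene0.png

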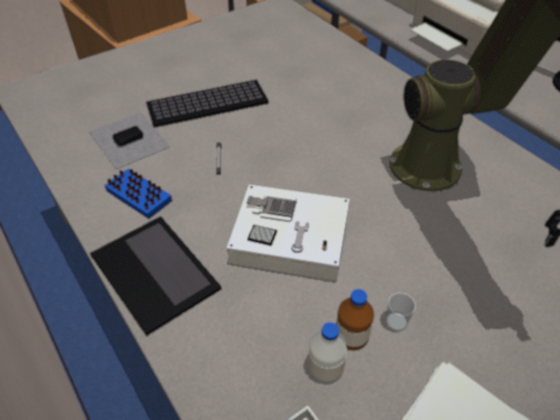

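View pics/top0.png

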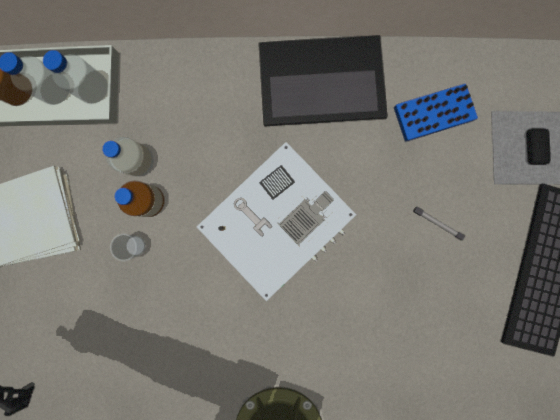

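The top view shows the degasser yawed about 45°: tab near (325,200), lid near (300,222), with the bare deck to its lower left. Next I'll enlarge both views.

Run:
```python
import cv2
a=cv2.imread('pics/top0.png')[135:310,185:365]; cv2.imwrite('pics/top0c.png',cv2.resize(a,None,fx=3.4,fy=3.4,interpolation=cv2.INTER_CUBIC))
a=cv2.imread('pics/scene0.png')[175:285,220:360]; cv2.imwrite('pics/scene0c.png',cv2.resize(a,None,fx=5,fy=5,interpolation=cv2.INTER_CUBIC))
```

```text
(no output)
```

View pics/top0c.png

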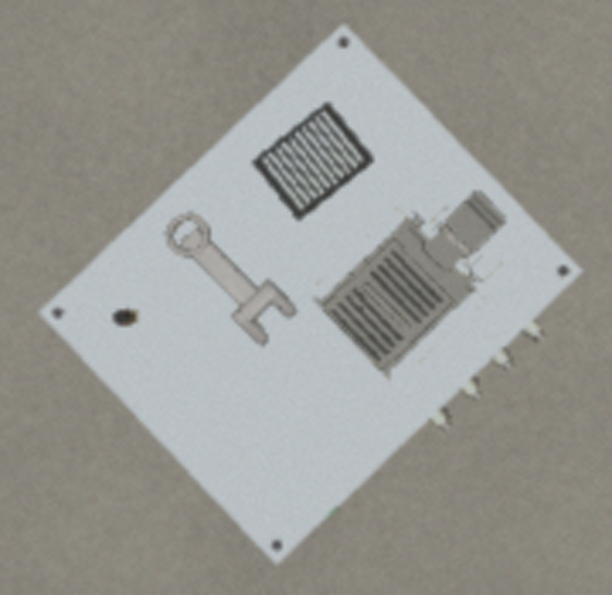

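View pics/scene0c.png

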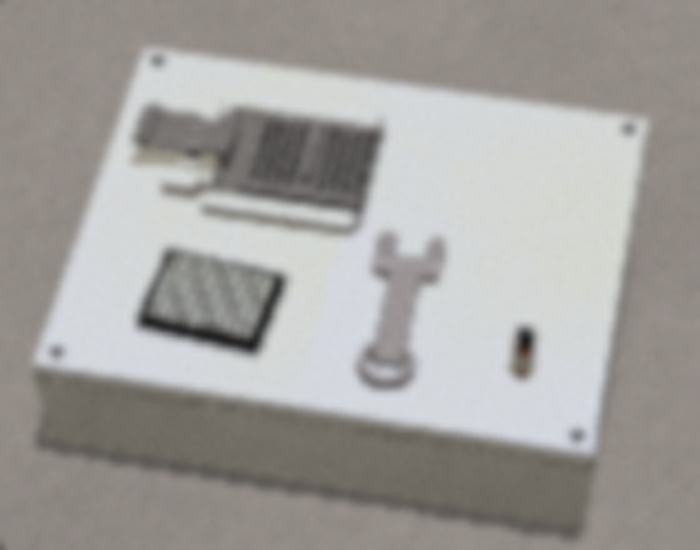

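Deck corners read off both crops: top (344,25), (582,270), (277,565), (38,312); scene (143,47), (650,120), (597,455), (36,368). I'll triangulate these and fit the pose.

```bash
cat > h.py <<'E'
import numpy as np, cv2
from scipy.spatial.transform import Rotation as Ro
from workcell import *
def ray(m,uv,R=None,t=None):
    K=np.array([[m['fx'],0,m['cx']],[0,m['fy'],m['cy']],[0,0,1]])
    p=cv2.undistortPoints(np.array([[uv]],float),K,np.array(m['dist']))[0,0]
    R=m['R'] if R is None else R; t=m['t'] if t is None else t
    d=R.T@np.array([p[0],p[1],1]); return -R.T@t,d/np.linalg.norm(d)
def tri(rays):
    A=sum(np.eye(3)-np.outer(d,d) for c,d in rays); b=sum((np.eye(3)-np.outer(d,d))@c for c,d in rays)
    X=np.linalg.solve(A,b); return X,[np.linalg.norm((np.eye(3)-np.outer(d,d))@(X-c)) for c,d in rays]
def onz(r,z): c,d=r; return c+d*(z-c[2])/d[2]
def crop(uv,f,ox,oy): return ((uv[0]+.5)/f-.5+ox,(uv[1]+.5)/f-.5+oy)
def wristRt(pos,rot):
    m=camera_model('wrist');T=np.eye(4);T[:3,:3]=Ro.from_rotvec(rot).as_matrix();T[:3,3]=pos
    E=np.linalg.inv(T@m['T_tool_cam']);return m,E[:3,:3],E[:3,3]
E
python3 - <<'E'
from h import *
mt,ms=camera_model('top'),camera_model('scene')
M=np.array([[125,-152.5],[-125,-152.5],[-125,152.5],[125,152.5]])/1e3
T=[(344,25),(582,270),(277,565),(38,312)];S=[(36,368),(143,47),(650,120),(597,455)]
def fit(P):
    c=P[:,:2].mean(0);H=M.T@(P[:,:2]-c);a=np.arctan2(H[0,1]-H[1,0],H[0,0]+H[1,1])
    R=np.array([[np.cos(a),-np.sin(a)],[np.sin(a),np.cos(a)]]);return c,a,np.round(1e3*(P[:,:2]-c-M@R.T),1)
rt=[ray(mt,crop(u,3.4,185,135)) for u in T];rs=[ray(ms,crop(u,5,220,175)) for u in S]
X=[tri([a,b]) for a,b in zip(rt,rs)]
for x,e in X:print(np.round(x*1e3,1),np.round(np.array(e)*1e3,1))
for n,P in(('tri',np.array([x for x,_ in X])),('top',np.array([onz(r,.08) for r in rt])),('scene',np.array([onz(r,.08) for r in rs]))):
    c,a,e=fit(P);print(n,c,a,e.tolist())
E
```

```text
[747.2 -23.8  71.9] [0. 0.]
[ 567.2 -195.7   77.8] [0.7 0.7]
[354.7  25.7  75.2] [0.1 0.1]
[537.2 199.4  76.5] [0.3 0.3]
tri [0.55155434 0.00140798] 0.7605330555634482 [[-0.1, -0.9], [1.1, -0.4], [-1.2, 0.0], [0.2, 1.3]]
top [0.55129707 0.00124829] 0.7595260592388849 [[-1.5, -0.6], [0.9, 0.5], [0.0, -0.4], [0.5, 0.4]]
scene [0.55389978 0.0046254 ] 0.7636599191387862 [[0.4, 1.2], [-0.3, -2.2], [-0.2, 0.8], [0.0, 0.2]]
```

```bash
cat > plan.py <<'E'
from h import *
c=np.array([.5515,.0015]);a=.760
u=np.array([np.cos(a),np.sin(a),0]);v=np.array([-np.sin(a),np.cos(a),0])
def world(x,y,z): return np.array([c[0],c[1],0])+u*x/1e3+v*y/1e3+np.array([0,0,z/1e3])
seat=lambda x,y,z: world(-45+x,-42.5+y,80+z)   # mm rel to seat
def mod(p): d=p-np.array([c[0],c[1],0]);return np.array([d@u*1e3+45,d@v*1e3+42.5,d[2]*1e3-80])
def Rdes(s=1): z=s*v;x=np.array([0,0,-1.]);return np.column_stack([x,np.cross(z,x),z])
def rows(p,R,n=1):
    s=get_state();R0=Ro.from_rotvec(s['tcp_rot']).as_matrix()
    rv=Ro.from_matrix(R0.T@R).as_rotvec();d=R0.T@(p-s['tcp_pos'])*1e3
    return rv,d
E
python3 - <<'E'
from plan import *
s=get_state();print(np.round(Ro.from_rotvec(s['tcp_rot']).as_matrix(),3))
print(seat(0,0,0),seat(0,-86,22),seat(0,8,22))
for q in(1,-1):print(q,rows(seat(0,-60,150),Rdes(q)))
E
```

```text
[[-0.001  0.36   0.933]
 [-0.001  0.933 -0.36 ]
 [-1.    -0.002 -0.   ]]
[ 0.54816154 -0.060307    0.08      ] [ 0.60740879 -0.12264289  0.102     ] [ 0.54265017 -0.05450831  0.102     ]
1 (array([-2.69958028e+00, -2.04838798e-03,  4.17532311e-04]), array([   9.25192342, -483.81025917,  587.29083199]))
-1 (array([4.42011610e-01, 3.04278463e-04, 1.49277153e-03]), array([   9.25192342, -483.81025917,  587.29083199]))
```

arm_command --increments "0 0 0 0 -37 45 255; 0 0 0 0 -37 45 255; 0 0 0 0 -37 45 255; 0 0 0 0 -37 45 255; 0 0 0 0 -37 45 255; 0 0 0 0 -37 45 255; 0 0 0 0 -37 45 255; 0 0 0 0 -37 45 255; 0 0 0 0 -37 45 255; 0 0 0 0 -37 45 255; 0 0 0 0 -37 45 255; 0 0 0 0 -37 45 255"

```text
clock: 1.6
tcp_pos: [0.5604, -0.051, 0.239]
tcp_rot: [0.29, 1.552, -0.289]
contact_force: [0.3, 0.2, 0.3]
gripper_width: -0.0001
```

arm_command --increments "0 0 0 0 -37 45 255; 0.147 0 0 0 0 0 255; 0.147 0 0 0 0 0 255; 0.147 0 0 0 0 0 255; 0 0 0 0 0 0 255; 0 0 0 0 0 0 255"

```text
clock: 2.35
tcp_pos: [0.5884, -0.0998, 0.2391]
tcp_rot: [0.631, 1.478, -0.631]
contact_force: [-0.7, -0.3, 0.0]
gripper_width: -0.0003
```

Run:
```python
from plan import *
s=get_state();print(s['clock'],s['tcp_pos'],s['tcp_rot'].tolist(),s['q'],mod(s['tcp_pos']),rows(seat(0,-86,60),Rdes(-1)),s['contact_force'])
im=camera('wrist');cv2.imwrite('pics/w1.png',cv2.cvtColor(im,cv2.COLOR_RGB2BGR))
```

```text
2.35 [ 0.58841054 -0.09982155  0.23910706] [0.6308679148776452, 1.4775327815643375, -0.6310318872876537] [-1.68041904e-01  3.07890660e-01 -5.51845514e-02  1.20812546e+00
 -7.90294311e-06  6.39288362e-01] [  1.95149618 -56.36997364 159.10706116] (array([ 0.00346606, -0.00031935,  0.00024814]), array([99.09808868, -2.0296473 , 29.6547757 ])) [-0.65845298 -0.33816321  0.03275004]
```

View pics/w1.png

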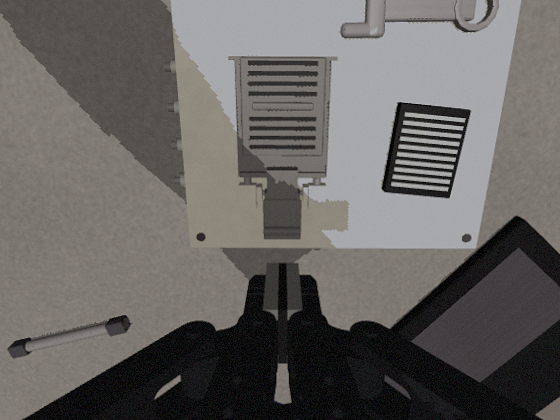

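Run:
```python
import cv2
a=cv2.imread('pics/w1.png')[45:315,215:355]; cv2.imwrite('pics/w1c.png',cv2.resize(a,None,fx=3,fy=2.2,interpolation=cv2.INTER_CUBIC)[:600])
a=cv2.imread('pics/w1.png')[160:310,215:355]; cv2.imwrite('pics/w1d.png',cv2.resize(a,None,fx=4,fy=4,interpolation=cv2.INTER_CUBIC))
a=cv2.imread('pics/w1.png')[45:185,215:355]; cv2.imwrite('pics/w1e.png',cv2.resize(a,None,fx=4,fy=4,interpolation=cv2.INTER_CUBIC))
```

```text
(no output)
```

View pics/w1d.png

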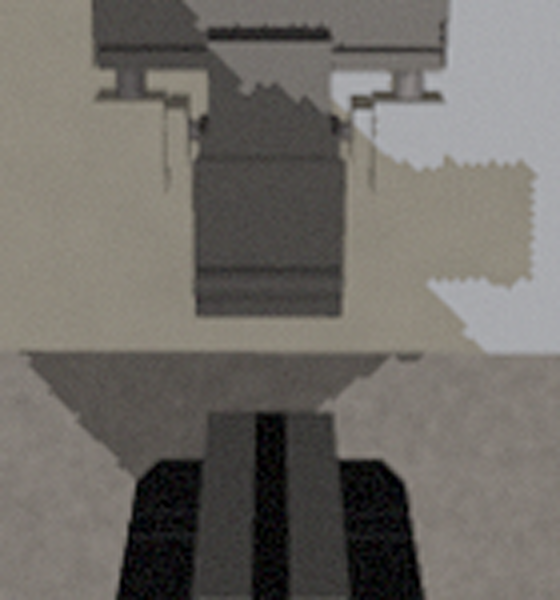

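View pics/w1e.png

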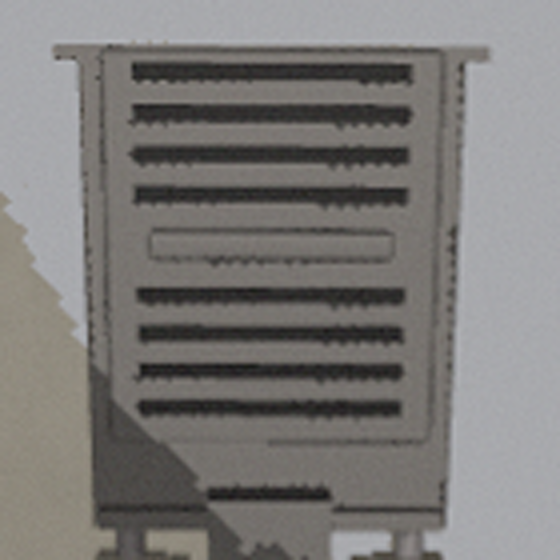

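Wrist crops: ridge top mid at about crop (269,279), and the rib's −y edge mid at (272,260). I'll turn these into positions and triangulate them with the top view.

Run:
```python
from plan import *
s=get_state();m,R,t=wristRt(s['tcp_pos'],s['tcp_rot'])
mt=camera_model('top')
print('cam',mod(-R.T@t))
W=lambda p,oy:ray(m,crop(p,4,215,oy),R,t)
for n,p,oy,z in[('ridge hi',(269,268),160,.102),('ridge lo',(269,290),160,.102),('tab end',(269,316),160,.098),('tab L',(195,279),160,.102),('tab R',(342,279),160,.102),('deck edge',(269,352),160,.08),('rib-',(272,261),45,.102),('rib+',(272,231),45,.102),('ribL',(150,250),45,.102),('ribR',(394,250),45,.102),('railend L',(53,50),45,.0885),('railend R',(490,50),45,.0885)]:
    print(n,np.round(mod(onz(W(p,oy),z)),1))
T=lambda p:ray(mt,crop(p,3.4,185,135))
for n,p in[('A',(500,222)),('tab far corners',(480,193))]:print(n,np.round(mod(onz(T(p),.1)),1))
```

```text
cam [  2.29460115  26.0068538  293.88561168]
ridge hi [  2.2 -81.8  22. ]
ridge lo [  2.3 -86.5  22. ]
tab end [  2.3 -93.9  18. ]
tab L [-12.4 -84.2  22. ]
tab R [ 16.7 -84.1  22. ]
deck edge [   2.3 -110.2    0. ]
rib- [ 2.4  7.8 22. ]
rib+ [ 2.4 12.9 22. ]
ribL [-19.3   9.6  22. ]
ribR [24.2  9.8 22. ]
railend L [-37.1  43.7   8.5]
railend R [41.5 44.   8.5]
A [-13.  -89.3  20. ]
tab far corners [ 11.6 -93.3  20. ]
```

arm_command --increments "-0.003 0 0 0 0 32.5 255; 0 0 0 40 0 0 255; 0 0 0 40 0 0 255; 0 0 0 20 0 0 255; 0 0 0 10 0 0 255; 0 0 0 0 0 0 255; 0 0 0 0 0 0 255"

```text
clock: 3.28
tcp_pos: [0.6118, -0.1236, 0.1305]
tcp_rot: [0.63, 1.475, -0.63]
contact_force: [0.9, -0.2, -0.6]
gripper_width: 0.0003
```

Run:
```python
from plan import *
s=get_state();print(s['clock'],s['tcp_pos'],s['tcp_rot'].tolist(),mod(s['tcp_pos']),s['contact_force'])
im=camera('wrist');cv2.imwrite('pics/w2.png',cv2.cvtColor(im,cv2.COLOR_RGB2BGR))
```

```text
3.275 [ 0.61181355 -0.12356266  0.13051042] [0.6304145799324553, 1.475478492698129, -0.6297824051747232] [  2.55908541 -89.70121314  50.51042309] [ 0.9418935  -0.19505391 -0.64244764]
```

View pics/w2.png

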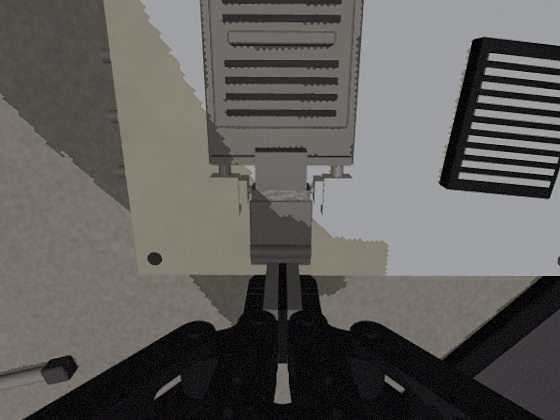

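Run:
```python
import cv2
a=cv2.imread('pics/w2.png')
b=cv2.resize(a[225:285,240:325],None,fx=6,fy=6,interpolation=cv2.INTER_CUBIC);c=cv2.resize(a[20:60,240:325],None,fx=6,fy=6,interpolation=cv2.INTER_CUBIC)
cv2.imwrite('pics/w2c.png',cv2.vconcat([c[:230],b]))
```

```text
(no output)
```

View pics/w2c.png

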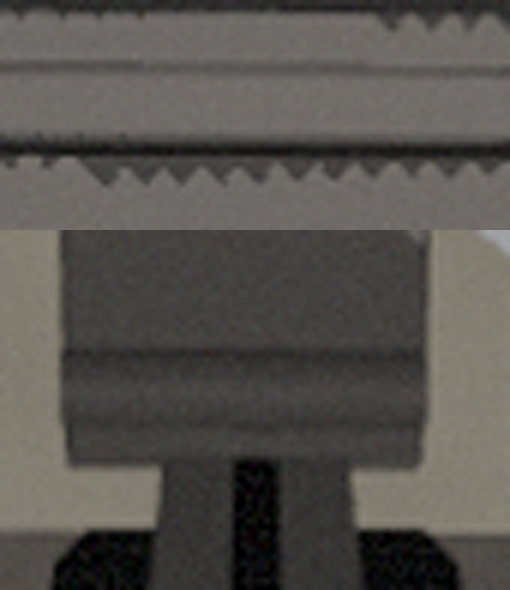

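Run:
```python
from plan import *
m,R2,t2=wristRt(np.array([0.61181355,-0.12356266,0.13051042]),[0.6304145799324553,1.475478492698129,-0.6297824051747232])
m,R1,t1=wristRt(np.array([0.58841054,-0.09982155,0.23910706]),[0.6308679148776452,1.4775327815643375,-0.6310318872876537])
for n,p1,p2 in[('ridge+edge',(282,226.9),(280.5,245)),('ridge-edge',(282,232.4),(280.5,257)),('rib',(282.9,110.1),(282,44.2)),('tab end',(282,238.9),(281,263.8)),('deck edge',(282,247.9),(281,275))]:
    X,e=tri([ray(m,p1,R1,t1),ray(m,p2,R2,t2)]);print(n,np.round(mod(X),1),np.round(np.array(e)*1e3,2))
```

```text
ridge+edge [  2.2 -84.5  15.8] [0.04 0.04]
ridge-edge [  2.3 -79.9  38.5] [0.02 0.02]
rib [ 2.5  7.7 22.4] [0.03 0.03]
tab end [  2.4 -95.3  15.2] [0.08 0.08]
deck edge [   2.4 -111.5   -2.2] [0.07 0.07]
```

arm_command --increments "0 0 0 16 0 -1.5 255; 0 0 0 6 0 0 255; 0 0 0 4 0 0 255; 0 0 0 0 0 0 255; 0 0 0 0 0 0 255"

```text
clock: 3.95
tcp_pos: [0.6106, -0.1228, 0.1038]
tcp_rot: [0.63, 1.476, -0.631]
contact_force: [2.9, -3.0, 5.2]
gripper_width: -0.0002
```

arm_command --increments "0 0 0 3 0 0 255; 0 0 0 2 0 0 255; 0 0 0 0 0 0 255; 0 0 0 0 0 0 255"

```text
clock: 4.45
tcp_pos: [0.6109, -0.1229, 0.0992]
tcp_rot: [0.63, 1.475, -0.631]
contact_force: [1.6, -4.1, 6.0]
gripper_width: -0.0001
```

Run:
```python
from plan import *
s=get_state();print(s['clock'],mod(s['tcp_pos']),s['contact_force'])
im=camera('wrist');cv2.imwrite('pics/w3.png',cv2.cvtColor(im,cv2.COLOR_RGB2BGR))
```

```text
4.45 [  2.36839542 -88.62167578  19.21337115] [ 1.58370009 -4.07882586  5.99116804]
```

View pics/w3.png

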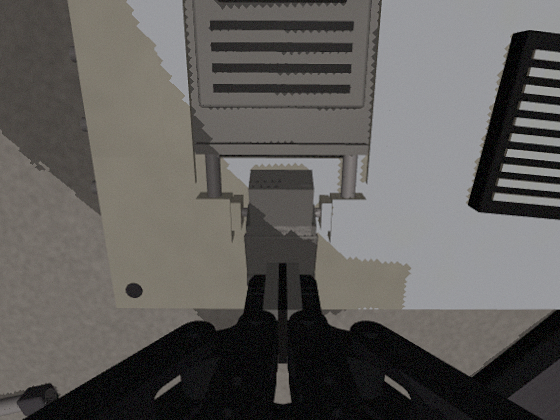

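The tab is in and the lid has sprung about 12 mm along, with the pins visible at (213,175) and (349,175). I'll add a small further press to the stop, then rise.

arm_command --increments "0 0 0 1.5 0 0 255; 0 0 0 0 0 0 255; 0 0 0 -20 0 0 255; 0 0 0 -25 0 0 255; 0 0 0 0 -1 -40 255; 0 0 0 0 0 -40 255; 0 0 0 0 0 0 255; 0 0 0 0 0 0 255"

```text
clock: 5.5
tcp_pos: [0.5537, -0.0651, 0.1415]
tcp_rot: [0.63, 1.478, -0.63]
contact_force: [-0.5, -0.9, -0.2]
gripper_width: -0.0003
```

Run:
```python
from plan import *
s=get_state();print(s['clock'],mod(s['tcp_pos']),s['contact_force'],rows(seat(1,2,30),Rdes(-1)))
im=camera('wrist');cv2.imwrite('pics/w4.png',cv2.cvtColor(im,cv2.COLOR_RGB2BGR))
cv2.imwrite('pics/t4.png',cv2.resize(cv2.cvtColor(camera('top'),cv2.COLOR_RGB2BGR)[135:310,185:365],None,fx=3.4,fy=3.4,interpolation=cv2.INTER_CUBIC))
```

```text
5.5 [ 0.7115969  -7.24566512 61.47413792] [-0.54364411 -0.8936661  -0.18103739] (array([ 0.00450561, -0.00070815,  0.00026391]), array([31.48059411,  0.33831449, -9.22196265]))
```

View pics/w4.png

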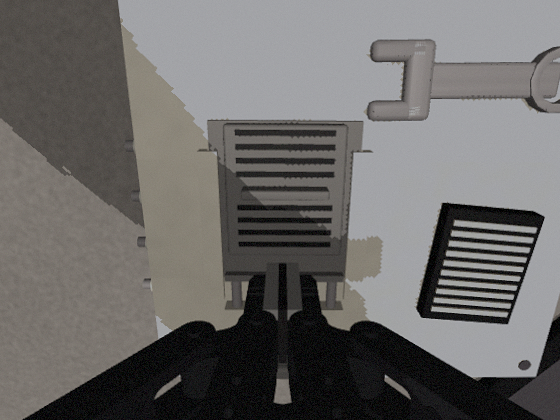

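View pics/t4.png

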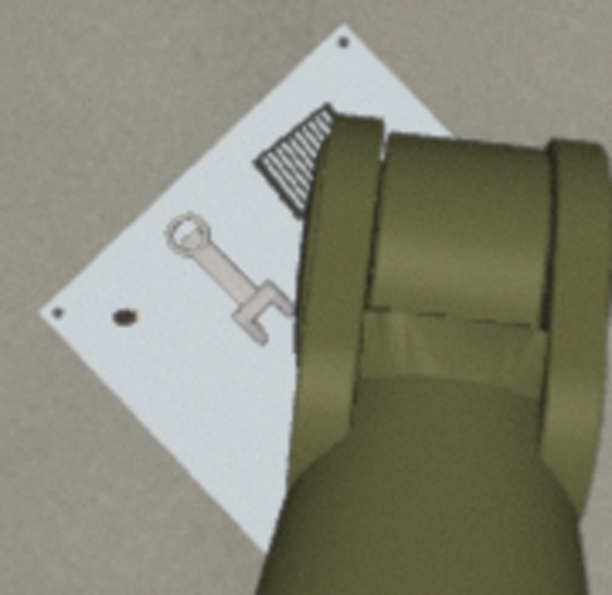

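Wrist view: lid unlatched and sprung out, rib at about (285,195), wrench jaw tips near (373,50) and (373,110), right of the lid's edge at x=362. I'll check the rib's place and the wrench clearance.

Run:
```python
from plan import *
s=get_state();m,R,t=wristRt(s['tcp_pos'],s['tcp_rot'])
W=lambda p:ray(m,p,R,t)
for n,p,z in[('rib-',(285,199),.102),('lid end L',(208,121),.092),('lid end R',(363,122),.092),('wr1',(369,50),.084),('wr2',(367,111),.084),('pin base',(285,275),.09)]:print(n,np.round(mod(onz(W(p),z)),1))
```

```text
rib- [ 2.6 19.8 22. ]
lid end L [-35.3  56.5  12. ]
lid end R [40.6 56.4 12. ]
wr1 [42.7 89.7  4. ]
wr2 [43.9 61.1  4. ]
pin base [  3.  -29.1  10. ]
```

arm_command --increments "0.004 0 0 0 1.5 -9 255; 0 0 0 20 0 0 255; 0 0 0 12 0 0 255; 0 0 0 5 0 0 255; 0 0 0 0 0 0 255; 0 0 0 0 0 0 255"

```text
clock: 6.35
tcp_pos: [0.5492, -0.0578, 0.1053]
tcp_rot: [0.634, 1.476, -0.633]
contact_force: [0.4, -0.2, -0.3]
gripper_width: 0.0002
```

Run:
```python
from plan import *
s=get_state();print(s['clock'],mod(s['tcp_pos']),s['contact_force'],rows(seat(2,2,24),Rdes(-1)))
im=camera('wrist');cv2.imwrite('pics/w5.png',cv2.cvtColor(im,cv2.COLOR_RGB2BGR))
```

```text
6.35 [ 2.44812707  1.1331588  25.28607741] [ 0.41384365 -0.21605683 -0.3153315 ] (array([-0.00010605,  0.00059391, -0.0004969 ]), array([ 1.28533951, -0.44885791, -0.86755724]))
```

View pics/w5.png

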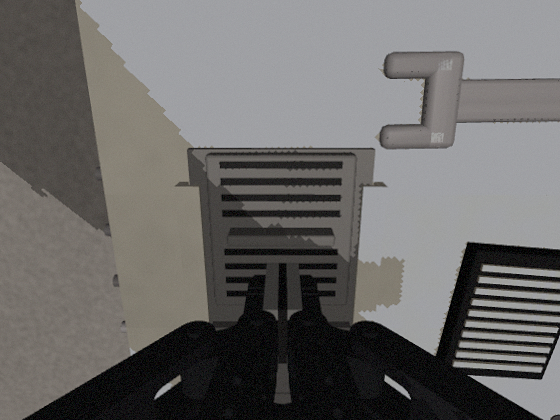

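arm_command --increments "0 0 0 1.5 0 -3 255; 0 0 0 0 0 -4 255; 0 0 0 0 0 -4 255; 0 0 0 0 0 -6 255; 0 0 0 0 0 -6 255; 0 0 0 0 0 -6 255; 0 0 0 0 0 -6 255; 0 0 0 0 0 -6 255; 0 0 0 0 0 -6 255; 0 0 0 0 0 -6 255; 0 0 0 0 0 0 255"

```text
clock: 7.78
tcp_pos: [0.5117, -0.0189, 0.1032]
tcp_rot: [0.633, 1.477, -0.633]
contact_force: [1.0, 0.1, -0.2]
gripper_width: 0.0004
```

Run:
```python
from plan import *
s=get_state();print(s['clock'],mod(s['tcp_pos']),s['contact_force'])
im=camera('wrist');cv2.imwrite('pics/w6.png',cv2.cvtColor(im,cv2.COLOR_RGB2BGR))
```

```text
7.775 [ 2.06558475 55.13563117 23.23220884] [ 0.97209173  0.13529916 -0.23517811]
```

View pics/w6.png

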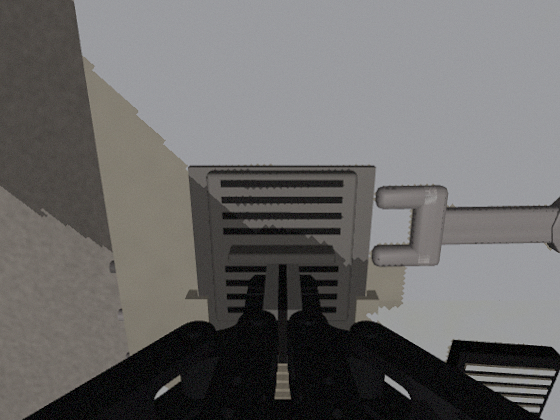

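Lid sliding straight, wrench tips at (375,197) and (375,256) just clear of its edge. Continuing.

arm_command --increments "0 0 0 0 0 -5 255; 0 0 0 0 0 -6 255; 0 0 0 0 0 -6 255; 0 0 0 0 0 -6 255; 0 0 0 0 0 -6 255; 0 0 0 0 0 -6 255; 0 0 0 0 0 -6 255; 0 0 0 0 0 -5 255; 0 0 0 0 0 -4 255; 0 0 0 0 0 -3 255; 0 0 0 0 0 0 255; 0 0 0 0 0 0 255"

```text
clock: 9.32
tcp_pos: [0.4757, 0.0191, 0.1033]
tcp_rot: [0.634, 1.476, -0.634]
contact_force: [-0.8, -0.5, 0.4]
gripper_width: 0.0002
```

Run:
```python
from plan import *
s=get_state();print(s['clock'],s['tcp_rot'].tolist(),mod(s['tcp_pos']),s['contact_force'])
im=camera('wrist');cv2.imwrite('pics/w7.png',cv2.cvtColor(im,cv2.COLOR_RGB2BGR))
```

```text
9.325 [0.6336518090199308, 1.4763264230451323, -0.6335974091098603] [  2.19366452 107.43687212  23.2951086 ] [-0.77948553 -0.51252607  0.37245354]
```

View pics/w7.png

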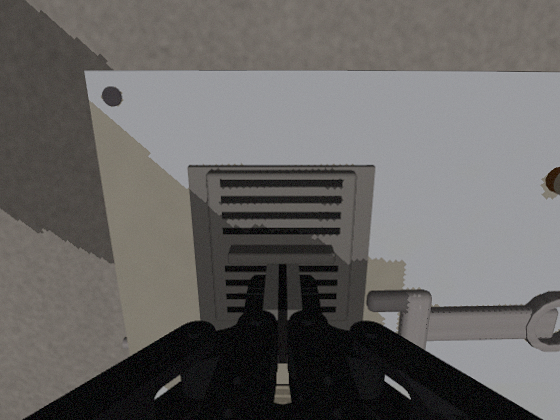

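Run:
```python
from plan import *
s=get_state();m,R,t=wristRt(s['tcp_pos'],s['tcp_rot'])
for n,p,z in[('lid front L',(189,166),.092),('lid front R',(375,166),.092),('deckedge',(280,71),.08),('wr1',(368,301),.084)]:print(n,np.round(mod(onz(ray(m,p,R,t),z)),1))
```

```text
lid front L [-34.9 158.   12. ]
lid front R [ 40.  158.1  12. ]
deckedge [  1.7 194.4   0. ]
wr1 [44.1 90.1  4. ]
```

arm_command --increments "0 0 0 0 0 4 255; 0 0 0 0 0 0 255; 0 0 0 -20 0 0 255; 0 0 0 -40 0 0 255; 0 0 0 -40 0 0 255; 0 0 0 -40 0 0 255; 0 0 0 0 0 40 255; 0 0 0 0 0 40 255; 0 0 0 0 0 0 255; 0 0 0 0 0 0 255"

```text
clock: 10.62
tcp_pos: [0.533, -0.0417, 0.2429]
tcp_rot: [0.634, 1.478, -0.634]
contact_force: [0.8, 0.2, -0.4]
gripper_width: -0.0001
```

Run:
```python
from plan import *
s=get_state();print(s['clock'],s['tcp_rot'].tolist(),mod(s['tcp_pos']),s['contact_force'])
im=camera('wrist');cv2.imwrite('pics/w8.png',cv2.cvtColor(im,cv2.COLOR_RGB2BGR))
cv2.imwrite('pics/s8.png',cv2.resize(cv2.cvtColor(camera('scene'),cv2.COLOR_RGB2BGR)[175:285,220:360],None,fx=5,fy=5,interpolation=cv2.INTER_CUBIC))
```

```text
10.625 [0.6339463883310921, 1.4775909666148104, -0.6341147554240966] [  1.84062832  23.9673353  162.88371632] [ 0.81134085  0.23758464 -0.36209979]
```

View pics/w8.png

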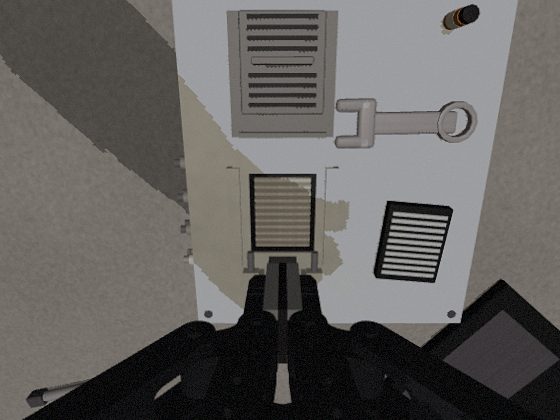

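View pics/s8.png

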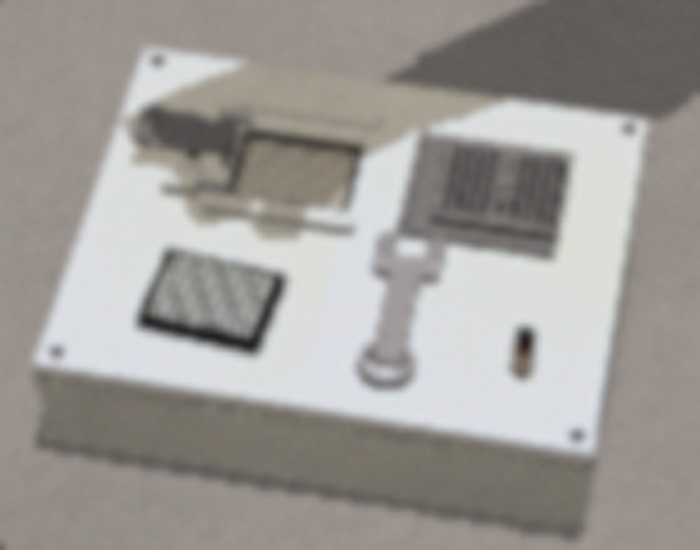

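The lid lies flat beyond the rails (wrist view: lid rows 10–137, rail ends at row 167). The filter is uncovered, and the wrench, spare filter and vial are unmoved. The arm is clear, so I'm handing in.

Run:
```python
from workcell import *
print(hand_in())
```

```text
the job is handed in; nothing more can be done
None
```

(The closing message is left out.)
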